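# Sort the returned fittings into the stock trays

### The arm

A 6-joint arm with a two-finger parallel gripper is mounted at the origin on the work surface. World frame = base frame: x ahead of the robot, y to its left, z up, the work surface at z = 0. Lengths are in m, angles in rad, forces in N, time in s.
With the tool pointing down it reaches from about 0.225 to 0.875 m from the base axis. Payload 3.4 kg.
Tool frame: the origin (TCP) lies at the very end of the fingers, on their centre line; the grasp point (between the pads) lies 19 mm behind it; z points along the fingers, y is the line along which they close (so a half turn about z gives the same grasp; the last joint's range is limited). The gripper opens to 85 mm and grips with 20 to 120 N. Pads are 22 mm wide; open, the fingers measure 114 mm over their backs; the gripper's body (76 mm by 85 mm) begins 54 mm behind the grasp point. The pads swing forward as they close: fully open they stand 13 mm farther back than shut.
Start: joints at [1.079, 0.276, 1.505, -0, 1.361, -0.121], TCP at [0.208, 0.536, 0.193] pointing down, gripper open.
Joint ranges: [-2.89, 2.89], [-0.75, 2.08], [0.22, 2.7], [-1.18, 4.32], [0.11, 2.71], [-2.7, 2.7]. Speed limits (rad/s): [2.57, 2.57, 3.14, 3.14, 3.14, 3.14].

### API

Orientations are given as a unit quaternion [w, x, y, z].
In Python, from rig import manip, get_image, camera_info gives the robot as it stands. The module is installed in compiled form; this text tells all that it offers.
- The arm moves only by the shell command python3 -m crank 'ROWS' [FORCE]. ROWS is a JSON object of lists of equal length, an entry for each row: "translation": the shift along the tool's x, y, z in mm, a list of three; "roll": the turn about the tool's z in rad; "fingers": the opening, from 0 (shut) to 1 (fully open). A call has 1 to 8 rows; each row shifts and turns the commanded pose from where the row before left it, along the tool's axes as they then stand; what a row does not reach is not made up. A row lasts 1/10 s, in which the tool goes at most 50 mm and 8.59 degrees, less where a joint would pass 70% of its speed; a pose out of reach is approached as far as the arm can. A call is refused whole if a number of a shift passes 50 or a number of a turn 0.15, either way. A call with a gripper value outside its range is refused whole. The fingers move at their own pace and stop on an object; FORCE is the grip in N (left out, the last holds). Time passes only in rows, so rows that do not move let the fingers close. It gives the time, the measured TCP pose, the force, the opening and the grip force at its end, in the units of the state.
- manip.get_state(): the state, without advancing time (a new reading comes with each control period).
- get_image(name): name is "side" or "top" or "wrist"; returns the picture (384x512x3 uint8, blue, green, red); there is no depth.
- camera_info(name): a dict with "mtx" (3x3 intrinsics, pixels), "D" ([k1, k2, p1, p2, k3] as OpenCV has them; the pictures are not rectified), "rvec" (rotation vector, rad) and "tvec" (3), from world to camera coordinates, as OpenCV has them. Camera axes: x right, y down, z forward; pixel columns grow to the right and rows downward; lengths in m; the calibration is good to about 2 mm. A picture is of the moment at which its call begins: read the wrist's pose just before it. camera_info takes no time and is no camera call; for the wrist camera it gives the pose at the moment of the call.
- manip.sign_off(): hands the job in; it is judged then, once.
The state is a dict: "clock": time; "qpos": joint angles; "qd": joint speeds; "effort": joint torques, N m; "position": TCP position; "ee_rot": TCP orientation; "contact_force": force on the tool from outside, world axes, zero at the start; "moment": the same for the moment, N m; "width": finger opening in m; "gripper_force": force on a finger pad.
Only numpy, scipy, OpenCV 4.12 (cv2) and the standard library are available. Lean on these libraries where they do the work, as an engineer would, in place of code of your own. Each camera call takes 0.05 s, during which the arm holds its last target. There are 200 camera calls.

### The job

Put the fittings from the bench back into their trays: both copper elbows side by side in the green one, the brass radiator key in the yellow one, the galvanized nipple in the blue one and the red valve wheel in the white one. Set each down gently on the tray's floor, without dropping it, the same way up as it is now and well clear of the walls, with nothing on top of anything else, and let go of it. Leave the little amber glass jar where it stands.

Things in the scene. Friction and masses are not known exactly. Their poses are not given: they have to be found in the camera images.
- elbow_a_mid (a point): First of two alike 90-degree copper sweat elbows, lying flat, 24 mm tube, 90 g. Its middle piece (30 mm long) runs along its own y; from its ends the legs run 22 mm towards +x, splayed 45 degrees to either side: 74 mm over all along y, x from -12 to +24 mm. This point is the centre of the middle piece, 12 mm above the underside; grip here along the elbow's x (24 mm wide).
- elbow_b_mid (a point): Second of two alike 90-degree copper sweat elbows, lying flat, 24 mm tube, 90 g. Its middle piece (30 mm long) runs along its own y; from its ends the legs run 22 mm towards +x, splayed 45 degrees to either side: 74 mm over all along y, x from -12 to +24 mm. This point is the centre of the middle piece, 12 mm above the underside; grip here along the elbow's x (24 mm wide).
- key_mid (a point): Brass (yellow) T-shaped radiator key lying flat: square shank 13 x 13 mm along its own x from -26 to +36 mm, and a 13 mm round cross handle 56 mm long along y, centred at x = -26 mm. This point lies on the shank's axis, 6.5 mm above its underside; grip the shank across y (13 mm). About 130 g.
- nipple_mid (a point): Galvanized pipe nipple, pale zinc grey, standing upright on its end: a round tube piece 33 mm in diameter, 60 mm tall, with dark thread rings at both ends and a dark bore on top. This point is its centre, 30 mm above its underside; z along its axis. Round, so any grasp direction will do. About 200 g.
- wheel_mid (a point): Red-painted valve wheel lying flat, hub up, 180 g: rim 64 mm outside diameter, 10 mm high, four spokes, round hub 22 mm in diameter and 34 mm tall. This point is on the hub's axis (z), half-way up (17 mm above the underside). Grip the hub above the rim, fingertips 12 mm or more above the underside (only 11 mm between hub and rim).
- jar_mid (a point): Small amber glass jar with a black cap standing on the bench, 40 mm in diameter, 55 mm tall; this point is its centre, half-way up. Loose; not to be disturbed.
- tray_green: Green enamelled open tray, fixed to the bench, 118 x 168 mm outside (short side along its own x, long side along its own y), 24 mm high, walls and floor 4 mm thick (inside 110 x 160 mm, floor 4 mm above the bench). Origin: centre of its underside, z up. Place for the two copper elbows.
- tray_yellow: Yellow enamelled open tray, fixed to the bench, 118 x 168 mm outside (short side along its own x, long side along its own y), 24 mm high, walls and floor 4 mm thick (inside 110 x 160 mm, floor 4 mm above the bench). Origin: centre of its underside, z up. Place for the brass radiator key.
- tray_blue: Blue enamelled open tray, fixed to the bench, 118 x 168 mm outside (short side along its own x, long side along its own y), 24 mm high, walls and floor 4 mm thick (inside 110 x 160 mm, floor 4 mm above the bench). Origin: centre of its underside, z up. Place for the galvanized nipple.
- tray_white: White enamelled open tray, fixed to the bench, 118 x 168 mm outside (short side along its own x, long side along its own y), 24 mm high, walls and floor 4 mm thick (inside 110 x 160 mm, floor 4 mm above the bench). Origin: centre of its underside, z up. Place for the red valve wheel.
Not all that is in view belongs to the job. What is shaped like the part that bears elbow_b_mid but turquoise is not meant.

How it is judged:
By the outcome, as a careful person would: the job done as asked, in the order asked, and still so for the second after the job is handed in, with the robot touching nothing.
It also fails if it takes over 131 s, if anything falls off the work surface, if the arm or the gripper's body presses on something with over 40 N, if the wrist force passes 120 N, or if a joint passes its speed limit or range.

## Working session

There is one attempt and no reset: what is moved stays moved. The work goes in short steps, Python scripts to look and compute and a shell command to move; the robot and the scene stay as the last step left them, time stands still between calls to the robot, and variables do not carry over. Pictures are saved under pics/ and viewed, at most 14 in all, crops included, and the job is handed in when it is done.

```bash
mkdir -p pics
python3 - <<'E'
from rig import manip,get_image,camera_info
import cv2
for n in("top","side"):
    cv2.imwrite(f"pics/{n}0.png",get_image(n)); c=camera_info(n); print(c)
s=manip.get_state(); print(s)
E
```

```text
{'mtx': array([[409.44600901,   0.        , 253.48070296],
       [  0.        , 409.44600901, 191.10395455],
       [  0.        ,   0.        ,   1.        ]]), 'D': array([0.0468768, 0.       , 0.       , 0.       , 0.       ]), 'rvec': array([ 2.11963988, -2.16058527,  0.21540589]), 'tvec': array([0.02340925, 0.43006702, 1.04636128])}
{'mtx': array([[482.79259828,   0.        , 252.73443467],
       [  0.        , 482.79259828, 201.32280877],
       [  0.        ,   0.        ,   1.        ]]), 'D': array([-0.07860555,  0.        ,  0.        ,  0.        ,  0.        ]), 'rvec': array([ 2.34243106, -0.55531462,  0.23915487]), 'tvec': array([-0.38659527,  0.18744243,  1.37645776])}
{'clock': 0.1, 'qpos': array([ 1.07898415e+00,  2.76572363e-01,  1.50599485e+00,  9.02898972e-06,
        1.36071958e+00, -1.21005392e-01]), 'qd': array([-0.00036203, -0.00268423, -0.00388213,  0.00069799,  0.00094799,
       -0.0006573 ]), 'effort': array([ 1.24466776e-03, -4.17699945e+01, -2.46404600e+01,  1.89535172e-04,
        5.82377339e-03,  5.78336824e-06]), 'position': array([0.20811325, 0.53544692, 0.19250777]), 'ee_rot': array([-2.59717385e-04,  1.84343889e-01,  9.82861441e-01, -8.06288231e-04]), 'contact_force': array([-0.29392943, -0.85681947,  1.24517814]), 'moment': array([ 0.02159449,  0.05908311, -0.04098129]), 'gripper_force': 0.0, 'width': 0.08579928998127656}
```

View pics/top0.png

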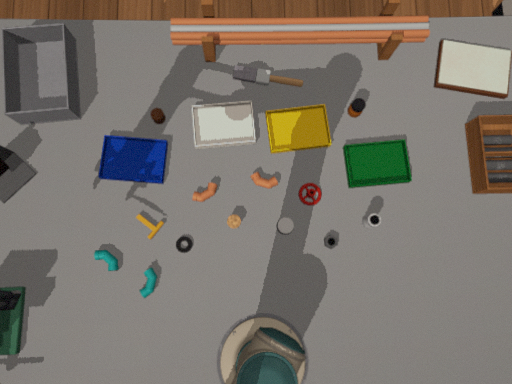

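View pics/side0.png

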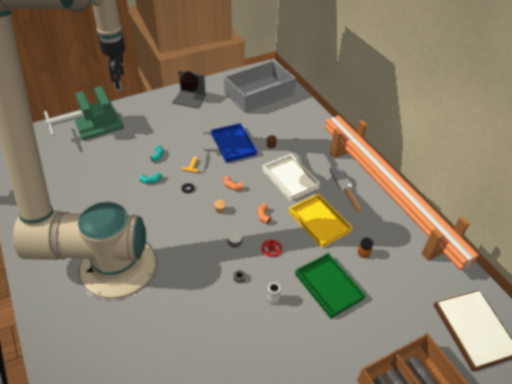

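```bash
cat > h.py <<'E'
import numpy as np,cv2
from rig import manip,get_image,camera_info
from scipy.spatial.transform import Rotation as R
def proj(n,P,c=None):
    c=c or camera_info(n)
    return cv2.projectPoints(np.float64(P).reshape(-1,3),c['rvec'],c['tvec'],c['mtx'],c['D'])[0][:,0]
def ray(n,uv,z,c=None):
    c=c or camera_info(n); Rm=cv2.Rodrigues(c['rvec'])[0]; C=-Rm.T@c['tvec']
    p=cv2.undistortPoints(np.float64(uv).reshape(-1,1,2),c['mtx'],c['D'])[:,0]
    d=np.c_[p,np.ones(len(p))]@Rm; z=np.broadcast_to(z,len(p))
    return C+d*((z-C[2])/d[:,2])[:,None]
E
python3 - <<'E'
from h import *
np.set_printoptions(precision=4,suppress=True)
print(proj("top",[[0.208,.535,.19],[0,0,0]]),proj("side",[[0.208,.535,.19],[0,0,0]]))
im=cv2.imread("pics/top0.png")[90:300,85:425]
cv2.imwrite("pics/crop0.png",cv2.resize(im[:110,:],None,fx=2.35,fy=2.35,interpolation=cv2.INTER_CUBIC))
cv2.imwrite("pics/crop.png",cv2.resize(im,None,fx=2.35,fy=2.35,interpolation=cv2.INTER_CUBIC))
pts=dict(elA=(265,180),elB=(205,192),key=(150,225),nip=(374,220),wheel=(310,194),jar=(357,107),g=(377,163),y=(298,129),b=(133,160),w=(224,125),tee=(234,222),blk=(331,241),disc=(286,226))
for k,v in pts.items(): print(k,ray("top",[v],.02)[0])
E
```

```text
[[ 11.7049 286.1152]
 [262.7136 360.7278]] [[122.842   95.069 ]
 [118.1746 266.5647]]
elA [ 0.4636 -0.0171  0.02  ]
elB [0.4334 0.1448 0.02  ]
key [0.3477 0.2887 0.02  ]
nip [ 0.3499 -0.3049  0.02  ]
wheel [ 0.4231 -0.1374  0.02  ]
jar [ 0.6675 -0.2799  0.02  ]
g [ 0.5058 -0.3245  0.02  ]
y [ 0.6062 -0.1123  0.02  ]
b [0.5244 0.3381 0.02  ]
w [0.6205 0.0922 0.02  ]
tee [0.3513 0.0681 0.02  ]
blk [ 0.2963 -0.1871  0.02  ]
disc [ 0.338  -0.0696  0.02  ]
```

View pics/crop.png

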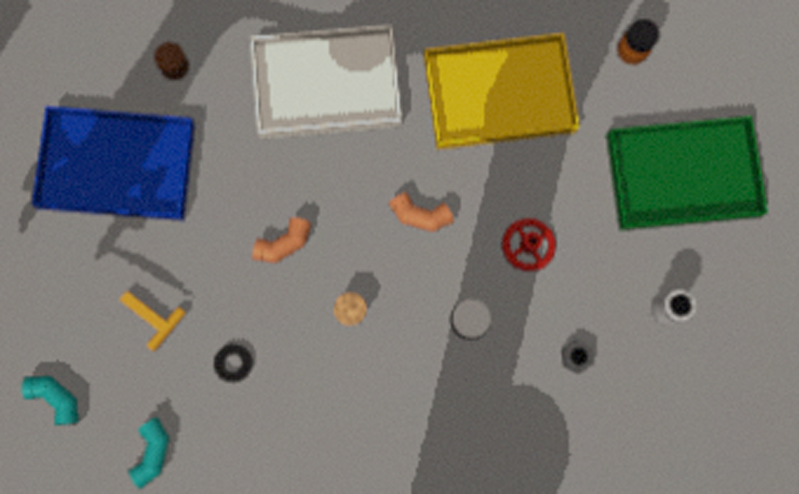

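```bash
cat > fit.py <<'E'
from h import *
from scipy.optimize import minimize
S=4; C={n:camera_info(n) for n in("top","side")}
def cyl(p,q,r,n=20):
    p,q=np.float64(p),np.float64(q); a=(q-p)/np.linalg.norm(q-p); u=np.cross(a,[0,0,1] if abs(a[2])<.9 else [1,0,0]); u/=np.linalg.norm(u); v=np.cross(a,u)
    t=np.linspace(0,2*np.pi,n,endpoint=False)[:,None]; k=r*(np.cos(t)*u+np.sin(t)*v); return np.r_[p+k,q+k]
def box(x0,x1,y0,y1,z0,z1): return np.array([[x,y,z] for x in(x0,x1) for y in(y0,y1) for z in(z0,z1)],float)
e=.022*np.sqrt(.5)
e=.0156
M=dict(elbow=[cyl([0,-.015,.012],[0,.015,.012],.012),cyl([0,.015,.012],[.0156,.0306,.012],.012),cyl([0,-.015,.012],[.0156,-.0306,.012],.012)],
 key=[box(-.026,.036,-.0065,.0065,0,.013),cyl([-.026,-.028,.0065],[-.026,.028,.0065],.0065)],
 wheel=[cyl([0,0,0],[0,0,.01],.032,40),cyl([0,0,0],[0,0,.034],.011)],
 tray=[box(-.059,.059,-.084,.084,0,.024)])
def sil(n,parts,x,o,shape):
    r=R.from_euler('z',x[2]).as_matrix(); m=np.zeros(shape,np.uint8)
    for p in parts:
        uv=(proj(n,p@r.T+[x[0],x[1],0],C[n])-o+.5)*S-.5
        cv2.fillConvexPoly(m,np.round(cv2.convexHull(np.float32(uv))*16).astype(np.int32),255,cv2.LINE_8,4)
    return m
def fit(model,masks,x0,yaws,z=0):
    W=[]
    for n,mk in masks.items():
        c=proj(n,[x0[0],x0[1],.01],C[n])[0].astype(int); w=40 if model!='tray' else 55
        o=np.maximum(c-w,0); sub=mk[o[1]:c[1]+w,o[0]:c[0]+w].astype(np.float32)/255
        # component nearest to centre
        W.append((n,o,sub))
    def cost(x):
        t=0
        for n,o,sub in W:
            m=sil(n,M[model],x,o,(sub.shape[0]*S,sub.shape[1]*S)); m=cv2.resize(m,sub.shape[::-1],interpolation=cv2.INTER_AREA)/255.
            t+=np.abs(m-sub).sum()/m.sum()
        return t
    best=min((minimize(cost,[*x0,y],method='Nelder-Mead',options=dict(initial_simplex=np.array([*x0,y])+np.array([[0,0,0],[.008,0,0],[0,.008,0],[0,0,.3]]),xatol=1e-4,fatol=1e-4)) for y in yaws),key=lambda r:r.fun)
    return best.x,best.fun
def fill(m):
    cs,_=cv2.findContours(m,cv2.RETR_EXTERNAL,cv2.CHAIN_APPROX_NONE); return cv2.drawContours(m.copy(),cs,-1,255,-1)
RNG=dict(copper=((3,110,70),(13,255,255)),brass=((14,140,60),(27,255,255)),yellow=((20,150,60),(32,255,255)),green=((50,120,30),(75,255,255)),blue=((105,120,40),(130,255,255)),white=((15,0,148),(90,45,255)),red=((170,120,50),(180,255,255)))
def mask(im,c):
    h=cv2.cvtColor(im,cv2.COLOR_BGR2HSV); m=cv2.inRange(h,*RNG[c])
    if c=='red': m|=cv2.inRange(h,(0,150,50),(3,255,255))
    return fill(m)
E
python3 - <<'E'
from fit import *
np.set_printoptions(precision=4,suppress=True)
I={n:cv2.imread(f"pics/{n}0.png") for n in C}
for n,pp in(("top",dict(elA=(265,181),elB=(202,195),key=(143,220),keyt=(155,229),wheel=(302,190),g=(377,163),y=(280,129),ysh=(315,130),b=(133,170),w=(220,125),wall=(193,130),wsh=(237,112),bench=(230,170)))),):
    h=cv2.cvtColor(I[n],cv2.COLOR_BGR2HSV)
    for k,(u,v) in pp.items(): print(k,h[v,u])
Y=np.arange(0,6.28,.785)
for nm,mo,c,x0,ys in(("elA","elbow","copper",(.4636,-.0171),Y),("elB","elbow","copper",(.4334,.1448),Y),("key","key","brass",(.3477,.2887),Y),("wheel","wheel","red",(.423,-.137),[0]),("green","tray","green",(.5058,-.3245),[0]),("yellow","tray","yellow",(.606,-.112),[0]),("blue","tray","blue",(.524,.338),[0]),("white","tray","white",(.6205,.0922),[0])):
    for ns in(("top",),("side",),("top","side")):
        print(nm,ns,*fit(mo,{n:mask(I[n],c) for n in ns},x0,ys))
print(ray("top",[(85+681/2.35,90+305/2.35)],.06))
E
```

```text
File "<stdin>", line 4
    for n,pp in(("top",dict(elA=(265,181),elB=(202,195),key=(143,220),keyt=(155,229),wheel=(302,190),g=(377,163),y=(280,129),ysh=(315,130),b=(133,170),w=(220,125),wall=(193,130),wsh=(237,112),bench=(230,170)))),):
                                                                                                                                                                                                                   ^
SyntaxError: unmatched ')'
```

```bash
cat > go.py <<'E'
from fit import *
np.set_printoptions(precision=4,suppress=True)
I={n:cv2.imread(f"pics/{n}0.png") for n in C}
h=cv2.cvtColor(I["top"],cv2.COLOR_BGR2HSV)
for k,(u,v) in dict(elA=(265,181),elB=(202,195),key=(143,220),keyt=(155,229),wheel=(302,190),g=(377,163),y=(280,129),ysh=(315,130),b=(133,170),w=(220,125),wall=(193,130),wsh=(237,112),bench=(230,170)).items(): print(k,h[v,u],end=' ')
print()
Y=np.arange(0,6.28,.785)
for nm,mo,c,x0,ys in(("elA","elbow","copper",(.4636,-.0171),Y),("elB","elbow","copper",(.4334,.1448),Y),("key","key","brass",(.3477,.2887),Y),("wheel","wheel","red",(.423,-.137),[0]),("green","tray","green",(.5058,-.3245),[0]),("yellow","tray","yellow",(.606,-.112),[0]),("blue","tray","blue",(.524,.338),[0]),("white","tray","white",(.6205,.0922),[0])):
    for ns in(("top",),("side",),("top","side")):
        print(nm,ns,*fit(mo,{n:mask(I[n],c) for n in ns},x0,ys))
print(ray("top",[(85+681/2.35,90+305/2.35)],.06),ray("side",[(274,287)],.06))
E
python3 go.py
```

```text
elA [ 11 152 179] elB [ 11 147 191] key [ 21 207 197] keyt [ 21 197 195] wheel [  1 160 102] g [ 68 230  93] y [ 25 217 199] ysh [ 23 226 159] b [113 204 106] w [ 35  15 200] wall [ 25  18 167] wsh [ 17  30 161] bench [ 17  13 137] 
elA ('top',) [ 0.4591 -0.012   5.9747] 0.17099911582670205
elA ('side',) [ 0.4583 -0.0108  6.0025] 1.0975996476547016
elA ('top', 'side') [ 0.4585 -0.0119 -0.2912] 1.288591095959832
elB ('top',) [0.429  0.1424 0.5632] 0.11310904872389792
elB ('side',) [0.4287 0.1437 0.6005] 1.0775981091896192
elB ('top', 'side') [0.4286 0.143  0.576 ] 1.207837806872637
key ('top',) [0.3535 0.2979 0.895 ] 0.17323653249701107
key ('side',) [0.3529 0.2992 0.9583] 0.2903517525258825
key ('top', 'side') [0.3531 0.2984 0.9058] 0.49385246318195075
wheel ('top',) [ 0.4259 -0.1389  0.1834] 0.14879245579019845
wheel ('side',) [ 0.4279 -0.1348 -0.206 ] 0.25718217787717185
wheel ('top', 'side') [ 0.426  -0.1379  0.2163] 0.4115769845986599
green ('top',) [ 0.5079 -0.3263  0.0951] 0.06276169860678138
green ('side',) [ 0.5087 -0.3244  0.088 ] 0.09325462491842017
green ('top', 'side') [ 0.5077 -0.3259  0.095 ] 0.1593864980164028
yellow ('top',) [ 0.6109 -0.1118  0.1052] 0.041328597445655986
yellow ('side',) [ 0.61   -0.111   0.1104] 0.055635739823585446
yellow ('top', 'side') [ 0.6104 -0.1117  0.1081] 0.09966786015152135
blue ('top',) [ 0.5291  0.3395 -0.1077] 0.04393365523211366
blue ('side',) [ 0.5288  0.3419 -0.1276] 0.09533737982649676
blue ('top', 'side') [ 0.5291  0.3395 -0.1088] 0.14250294584920808
white ('top',) [0.6249 0.0955 0.0707] 0.09544925617328058
white ('side',) [ 0.4613 -0.0085  1.2036] 2.6305626025966276
white ('top', 'side') [0.6147 0.0951 0.0656] 3.4641534554584474
[[ 0.3464 -0.2941  0.06  ]] [[ 0.3474 -0.2911  0.06  ]]
```

```bash
cat > plan.py <<'E'
import sys
from h import *
x,y,z,psi=map(float,sys.argv[1:5]); s=manip.get_state(); q=s['ee_rot']; r=R.from_quat(np.r_[q[1:],q[0]])
ty=r.as_matrix()[:,1]; cur=np.arctan2(ty[1],ty[0]); d=(psi-cur+np.pi)%(2*np.pi)-np.pi
if len(sys.argv)<6: d=(d+np.pi/2)%np.pi-np.pi/2   # half-turn symmetric grasp
r2=r*R.from_euler('z',-d); t=r2.inv().apply(np.array([x,y,z])-s['position'])*1000
print("roll",round(-d,3),"shift after roll",t.round(1),"tilt",(r.as_matrix()[:,2]).round(3),"q6 end",round(s['qpos'][5]-d+np.arctan2(y,x)-s['qpos'][0],2),"w",round(s['width'],4),"F",s['contact_force'].round(1),"grip",round(s['gripper_force'],1),"pos",s['position'].round(4),"t",round(s['clock'],2))
E
python3 plan.py .4585 -.0118 .12 -.291
```

```text
roll 1.491 shift after roll [-452.3  396.9   73.1] tilt [-0.001 -0.001 -1.   ] q6 end 0.27 w 0.0858 F [-0.3 -0.9  1.2] grip 0.0 pos [0.2081 0.5354 0.1925] t 0.1
```

```bash
Z='[0,0,0]'
python3 -m crank '{"translation":[[0,0,0],[0,0,0],[0,0,0],[0,0,0],[0,0,0],[0,0,0],[0,0,0],[0,0,0]],"roll":[0.149,0.149,0.149,0.149,0.149,0.149,0.149,0.149],"fingers":[0.65,0.65,0.65,0.65,0.65,0.65,0.65,0.65]}' 60
python3 -m crank '{"translation":[[0,0,0],[0,0,0],[-20,15,0],[-35,30,0],[-35,30,0],[-35,30,0],[-35,30,0],[-35,30,0]],"roll":[0.149,0.149,0,0,0,0,0,0],"fingers":[0.65,0.65,0.65,0.65,0.65,0.65,0.65,0.65]}'
python3 -m crank '{"translation":[[-35,30,10],[-35,30,10],[-35,30,10],[-35,35,10],[-35,35,10],[-30,30,10],[-15,15,10],[0,0,0]],"roll":[0,0,0,0,0,0,0,0],"fingers":[0.65,0.65,0.65,0.65,0.65,0.65,0.65,0.65]}'
python3 plan.py .4585 -.0118 .004 -.291
```

```text
clock: 0.9
position: [0.2082, 0.5356, 0.1928]
ee_rot: [0.0, 0.706, 0.708, -0.001]
contact_force: [0.1, -0.2, -0.0]
width: 0.0555
gripper_force: 0.0
clock: 1.7
position: [0.3108, 0.3001, 0.193]
ee_rot: [0.0, 0.802, 0.598, -0.0]
contact_force: [1.2, -0.0, -0.1]
width: 0.0556
gripper_force: 0.0
clock: 2.5
position: [0.4441, 0.0309, 0.122]
ee_rot: [-0.001, 0.803, 0.596, -0.001]
contact_force: [0.0, -0.3, -0.3]
width: 0.0558
gripper_force: 0.0
roll -0.003 shift after roll [-36.6  26.3 118. ] tilt [-0.002 -0.001 -1.   ] q6 end 0.27 w 0.0558 F [ 0.  -0.3 -0.3] grip 0.0 pos [0.4441 0.0309 0.122 ] t 2.5
```

```bash
python3 -m crank '{"translation":[[-18,13,0],[-18.6,13.3,0],[0,0,30],[0,0,30],[0,0,20],[0,0,10],[0,0,0],[0,0,0]],"roll":[0,0,0,0,0,0,0,0],"fingers":[0.65,0.65,0.65,0.65,0.65,0.65,0.65,0.65]}'
python3 - <<'E'
from h import *
c=camera_info("wrist"); im=get_image("wrist"); cv2.imwrite("pics/w1.png",im)
print(manip.get_state()['position'],proj("wrist",[[.4585,-.0118,.012]],c))
E
python3 plan.py .4585 -.0118 .004 -.291
```

```text
clock: 3.3
position: [0.4591, -0.0088, 0.0342]
ee_rot: [0.0, 0.802, 0.598, 0.0]
contact_force: [0.3, -0.8, -0.6]
width: 0.0556
gripper_force: 0.0
[ 0.4594873  -0.00900468  0.03452144] [[258.57429878 208.57460531]]
roll 0.002 shift after roll [-3.  -0.2 30.5] tilt [ 0.002 -0.    -1.   ] q6 end 0.27 w 0.0556 F [ 0.1 -0.6  0.4] grip 0.0 pos [ 0.4595 -0.009   0.0345] t 3.35
```

View pics/w1.png

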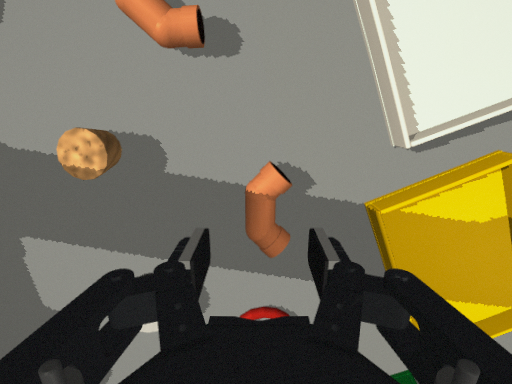

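```bash
python3 -m crank '{"translation":[[-3,0,10],[0,0,10],[0,0,10],[0,0,2],[0,0,0],[0,0,0],[0,0,0],[0,0,0]],"roll":[0,0,0,0,0,0,0,0],"fingers":[0.65,0.65,0.65,0.65,0.65,0.1,0.1,0.1]}' 50
python3 -m crank '{"translation":[[0,0,0],[0,0,0],[0,0,0],[0,0,0]],"roll":[0,0,0,0],"fingers":[0.1,0.1,0.1,0.1]}'
python3 plan.py .5107 -.3578 .1 -1.476 full
```

```text
clock: 4.15
position: [0.458, -0.0122, 0.0018]
ee_rot: [0.0, 0.802, 0.598, 0.0]
contact_force: [0.3, -0.3, 1.0]
width: 0.0122
gripper_force: 0.0
clock: 4.55
position: [0.4577, -0.0121, 0.0015]
ee_rot: [0.0, 0.802, 0.598, 0.0]
contact_force: [-0.5, 0.0, -0.1]
width: 0.0085
gripper_force: 0.0
roll 1.186 shift after roll [ 20.  349.1 -98.5] tilt [ 0.  0. -1.] q6 end 0.86 w 0.0085 F [-0.5  0.  -0.1] grip 0.0 pos [ 0.4577 -0.0121  0.0015] t 4.55
```

Run:
```python
from h import *
cv2.imwrite("pics/w2.png",get_image("wrist"))
```

```text
(no output)
```

View pics/w2.png

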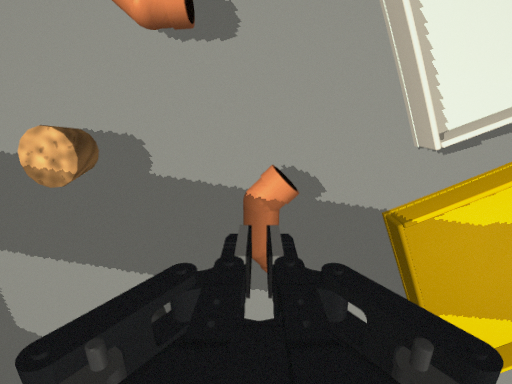

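Run:
```python
from h import *
c=camera_info("wrist"); Rm=cv2.Rodrigues(c['rvec'])[0]; print("cam",-Rm.T@c['tvec'],c['mtx'][0,0],"axis",Rm[2])
s=manip.get_state();p=s['position']; print(s['qpos'].round(3))
print("tcp,+20,+40,+60up",proj("wrist",[p+[0,0,k] for k in(0,.02,.04,.06)],c).round(1).tolist())
print("elbow",proj("wrist",[[.4585,-.0118,.012],[.4585,-.0118,.024]],c))
im=get_image("side"); print("side tcp",proj("side",[p]))
u,v=proj("side",[p])[0].astype(int)
cv2.imwrite("pics/s2.png",cv2.resize(im[v-60:v+40,u-60:u+60],None,fx=6,fy=6,interpolation=cv2.INTER_CUBIC))
```

```text
cam [0.47873022 0.05661166 0.181344  ] 272.2948659934769 axis [-0.08181889 -0.27132863 -0.95900284]
[-0.179  0.304  2.026  0.     0.812  0.111]
tcp,+20,+40,+60up [[258.2, 215.5], [258.1, 227.2], [258.0, 241.7], [257.8, 260.3]]
elbow [[259.15108544 220.57364773]
 [259.15407428 228.01563089]]
side tcp [[261.21617002 216.06707227]]
```

View pics/s2.png

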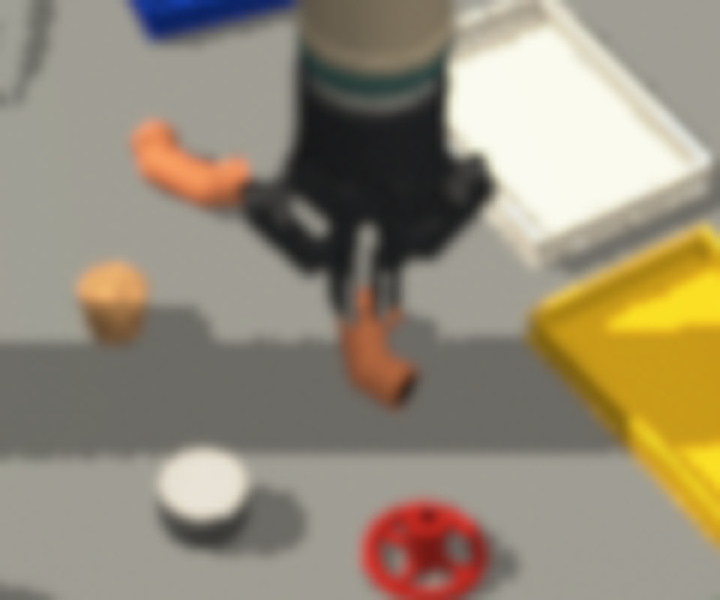

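```bash
python3 -m crank '{"translation":[[0,0,0],[0,0,0],[0,0,0],[0,0,0],[0,0,0],[0,0,8],[0,0,8],[0,0,0]],"roll":[0,0,0,0,0,0,0,0],"fingers":[0.65,0.65,0.65,0.65,0.65,0.65,0.65,0.65]}' 50
python3 - <<'E'
from h import *
s=manip.get_state();p=s['position']
im=get_image("wrist"); cv2.imwrite("pics/w3.png",im)
im2=get_image("side");u,v=proj("side",[p])[0].astype(int)
a=cv2.resize(im2[v-35:v+15,u-25:u+25],(384,384),interpolation=cv2.INTER_CUBIC)
cv2.imwrite("pics/ws3.png",np.hstack([im[:, 80:440],a]))
print(s['position'],proj("side",[p,p+[0,0,.02],p+[0,0,.04]]),u,v)
E
```

```text
clock: 5.45
position: [0.4563, -0.0119, -0.0159]
ee_rot: [-0.001, 0.802, 0.598, -0.001]
contact_force: [0.0, -0.9, 1.1]
width: 0.0552
gripper_force: 0.0
[ 0.45633447 -0.01188427 -0.01586614] [[260.63944107 219.77621708]
 [260.81710541 215.61438424]
 [260.99816606 211.37053578]] 260 219
```

View pics/ws3.png

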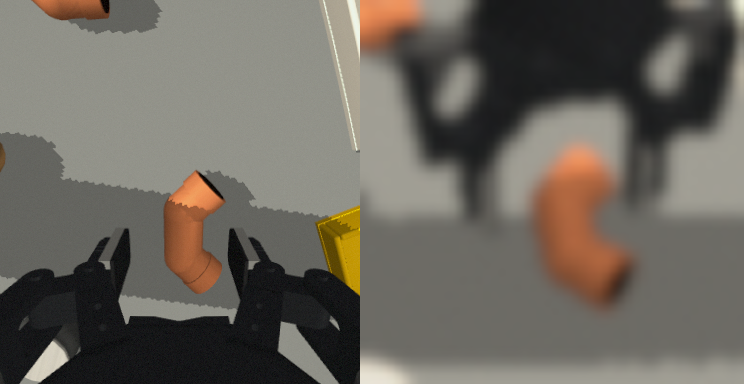

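```bash
python3 -m crank '{"translation":[[0,2,5],[0,0,5],[0,0,0]],"roll":[0,0,0],"fingers":[0.65,0.65,0.65]}'
python3 -m crank '{"translation":[[0,0,3],[0,0,0]],"roll":[0,0],"fingers":[0.65,0.65]}'
python3 -m crank '{"translation":[[0,0,0],[0,0,0],[0,0,0],[0,0,0],[0,0,0],[0,0,0]],"roll":[0,0,0,0,0,0],"fingers":[0.1,0.1,0.1,0.1,0.1,0.1]}' 40
```

```text
clock: 5.85
position: [0.4591, -0.0126, -0.0251]
ee_rot: [-0.0, 0.802, 0.598, -0.0]
contact_force: [0.5, -0.2, 0.2]
width: 0.0552
gripper_force: 0.0
clock: 6.05
position: [0.4594, -0.0127, -0.0278]
ee_rot: [-0.0, 0.802, 0.597, -0.0]
contact_force: [-0.5, 0.6, -1.2]
width: 0.0554
gripper_force: 0.0
clock: 6.65
position: [0.4598, -0.0127, -0.0272]
ee_rot: [0.0, 0.802, 0.598, 0.0]
contact_force: [-1.6, 1.0, 7.3]
width: 0.0222
gripper_force: 40.4
```

```bash
python3 -m crank '{"translation":[[0,0,0],[0,0,0],[0,0,0],[0,0,4],[0,0,4],[0,0,0]],"roll":[0,0,0,0,0,0],"fingers":[0.65,0.65,0.65,0.65,0.65,0.65]}'
python3 -m crank '{"translation":[[0,0,0],[0,0,0],[0,0,0],[0,0,0],[0,0,0],[0,0,0]],"roll":[0,0,0,0,0,0],"fingers":[0.1,0.1,0.1,0.1,0.1,0.1]}' 40
```

```text
clock: 7.25
position: [0.4589, -0.0125, -0.0362]
ee_rot: [-0.001, 0.802, 0.598, -0.001]
contact_force: [-0.1, 0.5, 0.0]
width: 0.0555
gripper_force: 0.0
clock: 7.85
position: [0.4597, -0.0127, -0.0353]
ee_rot: [0.0, 0.802, 0.598, 0.0]
contact_force: [-0.1, 0.8, 2.8]
width: 0.0224
gripper_force: 38.6
```

```bash
python3 -m crank '{"translation":[[0,0,-10],[0,0,-20],[0,0,-30],[0,0,-30],[0,0,-15],[0,0,0],[0,0,0],[0,0,0]],"roll":[0,0,0,0,0,0.148,0.148,0.148],"fingers":[0.1,0.1,0.1,0.1,0.1,0.1,0.1,0.1]}'
python3 -m crank '{"translation":[[0,0,0],[0,0,0],[0,0,0],[0,0,0],[0,0,0],[0,0,0]],"roll":[0.148,0.148,0.148,0.148,0.148,0],"fingers":[0.1,0.1,0.1,0.1,0.1,0.1]}'
python3 plan.py .5107 -.3578 .07 -1.476 full
```

```text
clock: 8.65
position: [0.4596, -0.0127, 0.0702]
ee_rot: [0.0, 0.915, 0.404, 0.0]
contact_force: [-0.8, 0.2, -1.4]
width: 0.0227
gripper_force: 38.8
clock: 9.25
position: [0.4595, -0.0127, 0.0699]
ee_rot: [-0.0, 0.999, 0.049, 0.0]
contact_force: [-0.3, -0.5, -1.2]
width: 0.0223
gripper_force: 38.7
roll 0.002 shift after roll [ 1.830e+01  3.484e+02 -1.000e-01] tilt [ 0.  0. -1.] q6 end 0.86 w 0.0223 F [-0.3 -0.5 -1.2] grip 38.7 pos [ 0.4595 -0.0127  0.0699] t 9.25
```

```bash
python3 -m crank '{"translation":[[2,25,0],[2,40,0],[2,45,0],[2,45,0],[2,45,0],[2,45,0],[2,45,0],[2,35,0]],"roll":[0,0,0,0,0,0,0,0],"fingers":[0.1,0.1,0.1,0.1,0.1,0.1,0.1,0.1]}'
python3 -m crank '{"translation":[[2,23,0],[0,0,20],[0,0,20],[0,0,15],[0,0,0]],"roll":[0,0,0,0,0],"fingers":[0.1,0.1,0.1,0.1,0.1]}'
python3 plan.py .5107 -.3578 -.0315 -1.476 full
python3 - <<'E'
from h import *
cv2.imwrite("pics/w4.png",get_image("wrist"))
E
```

```text
clock: 10.05
position: [0.507, -0.3376, 0.0697]
ee_rot: [0.0, 0.999, 0.05, 0.0]
contact_force: [-0.0, 0.5, -1.3]
width: 0.0225
gripper_force: 38.8
clock: 10.55
position: [0.5094, -0.356, 0.0122]
ee_rot: [-0.002, 0.999, 0.05, -0.002]
contact_force: [0.2, 0.7, -0.7]
width: 0.0225
gripper_force: 38.8
roll 0.005 shift after roll [ 1.3  2.1 43.7] tilt [-0.004  0.004 -1.   ] q6 end 0.86 w 0.0225 F [ 0.2  0.7 -0.7] grip 38.8 pos [ 0.5094 -0.356   0.0122] t 10.55
```

View pics/w4.png

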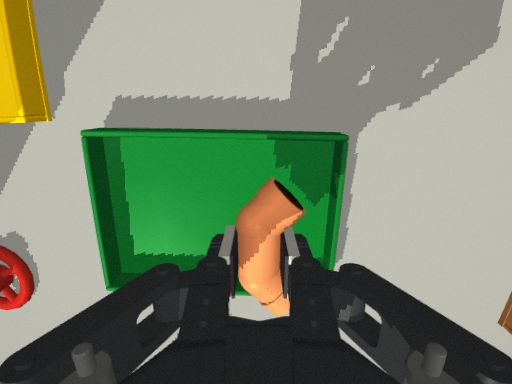

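```bash
python3 -m crank '{"translation":[[1,2,15],[0,0,12],[0,0,8],[0,0,4],[0,0,2],[0,0,0]],"roll":[0,0,0,0,0,0],"fingers":[0.1,0.1,0.1,0.1,0.1,0.1]}'
python3 -m crank '{"translation":[[0,0,1],[0,0,0.5],[0,0,0]],"roll":[0,0,0],"fingers":[0.1,0.1,0.1]}'
```

```text
clock: 11.2
position: [0.5123, -0.3591, -0.0267]
ee_rot: [-0.0, 0.999, 0.048, -0.0]
contact_force: [-0.2, -0.1, -1.0]
width: 0.0222
gripper_force: 38.8
clock: 11.5
position: [0.5125, -0.3593, -0.0278]
ee_rot: [0.0, 0.999, 0.048, 0.0]
contact_force: [-0.4, -0.7, -1.1]
width: 0.0227
gripper_force: 38.8
```

```bash
python3 -m crank '{"translation":[[0,0,1],[0,0,1],[0,0,0]],"roll":[0,0,0],"fingers":[0.1,0.1,0.1]}'
python3 -m crank '{"translation":[[0,0,1],[0,0,0],[0,0,0]],"roll":[0,0,0],"fingers":[0.1,0.1,0.1]}'
python3 -m crank '{"translation":[[0,0,1],[0,0,0],[0,0,0]],"roll":[0,0,0],"fingers":[0.1,0.1,0.1]}'
```

```text
clock: 11.8
position: [0.5122, -0.3591, -0.0302]
ee_rot: [-0.0, 0.999, 0.048, -0.0]
contact_force: [0.7, 0.2, -0.9]
width: 0.0225
gripper_force: 38.8
clock: 12.1
position: [0.5123, -0.3592, -0.0311]
ee_rot: [-0.0, 0.999, 0.048, -0.0]
contact_force: [-0.3, -0.0, -0.9]
width: 0.0229
gripper_force: 38.8
clock: 12.4
position: [0.5124, -0.3593, -0.0313]
ee_rot: [0.0, 0.999, 0.048, 0.0]
contact_force: [-1.9, 0.3, 5.1]
width: 0.0224
gripper_force: 39.3
```

```bash
python3 -m crank '{"translation":[[0,0,0],[0,0,0],[0,0,0],[0,0,0],[0,0,-20],[0,0,-30],[0,0,-40],[0,0,-20]],"roll":[0,0,0,0,0,0,0,0],"fingers":[0.35,0.45,0.45,0.45,0.45,0.45,0.65,0.65]}'
python3 plan.py .4286 .1428 .07 .576
```

```text
clock: 13.2
position: [0.5137, -0.3604, 0.0811]
ee_rot: [0.002, 0.999, 0.048, 0.002]
contact_force: [-0.1, -0.0, -0.2]
width: 0.0556
gripper_force: 0.0
roll 1.092 shift after roll [-468.4 -202.7    9.3] tilt [ 0.004 -0.003 -1.   ] q6 end 2.89 w 0.0556 F [-0.1 -0.  -0.2] grip 0.0 pos [ 0.5137 -0.3604  0.0811] t 13.2
```

```bash
python3 -m crank '{"translation":[[0,0,0],[0,0,0],[0,0,0],[0,0,0],[0,0,0],[0,0,0],[0,0,0],[0,0,0]],"roll":[-0.146,-0.146,-0.146,-0.146,-0.146,-0.146,-0.146,-0.146],"fingers":[0.65,0.65,0.65,0.65,0.65,0.65,0.65,0.65]}'
python3 -m crank '{"translation":[[0,0,0],[0,0,0],[0,0,0],[0,0,0],[0,0,0],[0,0,0],[0,0,0]],"roll":[-0.146,-0.146,-0.146,-0.146,-0.146,-0.146,0],"fingers":[0.65,0.65,0.65,0.65,0.65,0.65,0.65]}'
python3 plan.py .4286 .1428 .07 .576 full
```

```text
clock: 14.0
position: [0.5123, -0.3592, 0.0777]
ee_rot: [-0.0, 0.805, 0.594, 0.0]
contact_force: [0.2, 0.6, 0.5]
width: 0.0555
gripper_force: 0.0
clock: 14.7
position: [0.5123, -0.3592, 0.0778]
ee_rot: [-0.0, 0.48, 0.877, 0.0]
contact_force: [0.5, 1.0, -0.1]
width: 0.0555
gripper_force: 0.0
roll -0.006 shift after roll [466.5 203.2   7.9] tilt [-0.  0. -1.] q6 end -0.25 w 0.0555 F [ 0.5  1.  -0.1] grip 0.0 pos [ 0.5123 -0.3592  0.0778] t 14.7
```

```bash
python3 -m crank '{"translation":[[20,9,0],[40,18,0],[42,18,0],[42,18,0],[42,18,0],[42,18,0],[42,18,0],[42,18,0]],"roll":[0,0,0,0,0,0,0,0],"fingers":[0.65,0.65,0.65,0.65,0.65,0.65,0.65,0.65]}'
python3 -m crank '{"translation":[[42,18,0],[42,18,0],[40,18,0],[30,13,0],[0,0,0]],"roll":[0,0,0,0,0],"fingers":[0.65,0.65,0.65,0.65,0.65]}'
python3 plan.py .4286 .1428 -.0355 .576 full
```

```text
clock: 15.5
position: [0.4572, -0.0221, 0.0781]
ee_rot: [0.0, 0.482, 0.876, 0.0]
contact_force: [0.4, 0.1, 0.4]
width: 0.0555
gripper_force: 0.0
clock: 16.0
position: [0.43, 0.1455, 0.0781]
ee_rot: [-0.0, 0.479, 0.878, 0.001]
contact_force: [1.2, -0.3, -0.3]
width: 0.0556
gripper_force: 0.0
roll -0.004 shift after roll [ -1.6  -2.7 113.6] tilt [ 0.     0.002 -1.   ] q6 end -0.26 w 0.0556 F [ 1.2 -0.3 -0.3] grip 0.0 pos [0.43   0.1455 0.0781] t 16.0
```

```bash
python3 -m crank '{"translation":[[-1.5,-2.5,25],[0,0,30],[0,0,25],[0,0,20],[0,0,10],[0,0,3],[0,0,0],[0,0,0]],"roll":[0,0,0,0,0,0,0,0],"fingers":[0.65,0.65,0.65,0.65,0.65,0.65,0.65,0.65]}' 40
python3 -m crank '{"translation":[[0,0,0],[0,0,0],[0,0,0],[0,0,0],[0,0,0],[0,0,0]],"roll":[0,0,0,0,0,0],"fingers":[0.1,0.1,0.1,0.1,0.1,0.1]}' 40
python3 plan.py .5047 -.294 .07 1.666 full
```

```text
clock: 16.8
position: [0.4306, 0.1395, -0.0342]
ee_rot: [0.001, 0.48, 0.877, 0.001]
contact_force: [0.3, 0.6, 0.2]
width: 0.0555
gripper_force: 0.0
clock: 17.4
position: [0.4302, 0.1396, -0.0341]
ee_rot: [0.001, 0.48, 0.877, 0.0]
contact_force: [0.0, -0.1, 5.5]
width: 0.0229
gripper_force: 41.8
roll -1.096 shift after roll [ -33.1 -438.7 -104.1] tilt [ 0.002  0.    -1.   ] q6 end -2.19 w 0.0229 F [ 0.  -0.1  5.5] grip 41.8 pos [ 0.4302  0.1396 -0.0341] t 17.4
```

```bash
python3 -m crank '{"translation":[[0,0,-10],[0,0,-20],[0,0,-30],[0,0,-30],[0,0,-15],[0,0,0],[0,0,0],[0,0,0]],"roll":[0,0,0,0,0,-0.137,-0.137,-0.137],"fingers":[0.1,0.1,0.1,0.1,0.1,0.1,0.1,0.1]}'
python3 -m crank '{"translation":[[0,0,0],[0,0,0],[0,0,0],[0,0,0],[0,0,0],[0,0,0]],"roll":[-0.137,-0.137,-0.137,-0.137,-0.137,0],"fingers":[0.1,0.1,0.1,0.1,0.1,0.1]}'
python3 plan.py .5047 -.294 .07 1.666 full
```

```text
clock: 18.2
position: [0.4295, 0.1396, 0.0709]
ee_rot: [0.0, 0.288, 0.958, 0.0]
contact_force: [-0.5, -0.3, -0.4]
width: 0.023
gripper_force: 42.3
clock: 18.8
position: [0.4295, 0.1396, 0.0706]
ee_rot: [0.0, -0.047, 0.999, 0.0]
contact_force: [0.7, 0.7, -0.2]
width: 0.0225
gripper_force: 42.1
roll -0.0 shift after roll [ -33.6 -438.7    0.5] tilt [ 0.001  0.    -1.   ] q6 end -2.19 w 0.0225 F [ 0.7  0.7 -0.2] grip 42.1 pos [0.4295 0.1396 0.0706] t 18.8
```

```bash
python3 -m crank '{"translation":[[-3,-25,0],[-3,-40,0],[-3,-42,0],[-3,-45,0],[-3,-45,0],[-3,-45,0],[-3,-45,0],[-3,-45,0]],"roll":[0,0,0,0,0,0,0,0],"fingers":[0.1,0.1,0.1,0.1,0.1,0.1,0.1,0.1]}'
python3 -m crank '{"translation":[[-3,-45,0],[-3,-40,0],[-3,-21,0],[0,0,0],[0,0,0]],"roll":[0,0,0,0,0],"fingers":[0.1,0.1,0.1,0.1,0.1]}'
python3 plan.py .5047 -.294 -.0302 1.666 full
```

```text
clock: 19.6
position: [0.4851, -0.1906, 0.0705]
ee_rot: [0.0, -0.046, 0.999, 0.0]
contact_force: [0.6, 0.3, -0.7]
width: 0.0228
gripper_force: 42.2
clock: 20.1
position: [0.5035, -0.2929, 0.0698]
ee_rot: [-0.0, -0.046, 0.999, 0.001]
contact_force: [-0.4, 0.8, 0.1]
width: 0.0229
gripper_force: 42.3
roll -0.003 shift after roll [ -1.1  -1.3 100. ] tilt [-0.001  0.001 -1.   ] q6 end -2.19 w 0.0229 F [-0.4  0.8  0.1] grip 42.3 pos [ 0.5035 -0.2929  0.0698] t 20.1
```

```bash
python3 -m crank '{"translation":[[0,0,25],[0,0,30],[0,0,20],[0,0,12],[0,0,6],[0,0,3],[0,0,1],[0,0,0]],"roll":[0,0,0,0,0,0,0,0],"fingers":[0.1,0.1,0.1,0.1,0.1,0.1,0.1,0.1]}'
python3 -m crank '{"translation":[[0,0,1],[0,0,0],[0,0,0]],"roll":[0,0,0],"fingers":[0.1,0.1,0.1]}'
python3 -m crank '{"translation":[[0,0,1],[0,0,0],[0,0,0]],"roll":[0,0,0],"fingers":[0.1,0.1,0.1]}'
```

```text
clock: 20.9
position: [0.5047, -0.2937, -0.0263]
ee_rot: [0.001, -0.048, 0.999, -0.0]
contact_force: [-0.9, 0.0, -0.2]
width: 0.0227
gripper_force: 42.3
clock: 21.2
position: [0.5042, -0.2935, -0.0277]
ee_rot: [0.0, -0.048, 0.999, -0.0]
contact_force: [-1.0, 0.1, 0.0]
width: 0.0223
gripper_force: 42.3
clock: 21.5
position: [0.5041, -0.2934, -0.0291]
ee_rot: [-0.0, -0.048, 0.999, 0.0]
contact_force: [-0.1, 0.5, -1.3]
width: 0.0228
gripper_force: 42.3
```

```bash
python3 -m crank '{"translation":[[0,0,1],[0,0,0],[0,0,0]],"roll":[0,0,0],"fingers":[0.1,0.1,0.1]}'
python3 -m crank '{"translation":[[0,0,1],[0,0,0],[0,0,0]],"roll":[0,0,0],"fingers":[0.1,0.1,0.1]}'
```

```text
clock: 21.8
position: [0.5042, -0.2934, -0.03]
ee_rot: [0.0, -0.048, 0.999, -0.0]
contact_force: [-0.1, -0.3, -0.3]
width: 0.0228
gripper_force: 42.4
clock: 22.1
position: [0.5042, -0.2935, -0.0301]
ee_rot: [0.0, -0.048, 0.999, -0.0]
contact_force: [-1.8, 0.9, 6.2]
width: 0.0226
gripper_force: 42.9
```

```bash
python3 -m crank '{"translation":[[0,0,0],[0,0,0],[0,0,0],[0,0,0],[0,0,-20],[0,0,-30],[0,0,-40],[0,0,-20]],"roll":[0,0,0,0,0,0,0,0],"fingers":[0.35,0.45,0.45,0.45,0.45,0.45,0.45,0.45]}'
python3 -m crank '{"translation":[[0,0,0],[0,0,0],[0,0,0],[0,0,0],[0,0,0],[0,0,0],[0,0,0],[0,0,0]],"roll":[0.146,0.146,0.146,0.146,0.146,0.146,0.146,0.146],"fingers":[0.4,0.4,0.4,0.4,0.4,0.4,0.4,0.4]}'
python3 -m crank '{"translation":[[0,0,0],[0,0,0],[0,0,0],[0,0,0],[0,0,0],[0,0,0],[0,0,0],[0,0,0]],"roll":[0.146,0.146,0.146,0.146,0.146,0.146,0.146,0.146],"fingers":[0.4,0.4,0.4,0.4,0.4,0.4,0.4,0.4]}'
python3 plan.py .3531 .2984 .07 -.665 full
python3 - <<'E'
from h import *
im=get_image("top"); cv2.imwrite("pics/t5.png",im); cv2.imwrite("pics/t5c.png",cv2.resize(im[90:270,100:430],None,fx=2,fy=2,interpolation=cv2.INTER_CUBIC))
E
```

```text
clock: 22.9
position: [0.5055, -0.2944, 0.082]
ee_rot: [0.002, -0.048, 0.999, -0.001]
contact_force: [1.5, -0.4, -0.7]
width: 0.0383
gripper_force: 0.0
clock: 23.7
position: [0.504, -0.2932, 0.0787]
ee_rot: [-0.0, 0.514, 0.858, 0.0]
contact_force: [-0.3, 0.2, 0.8]
width: 0.0345
gripper_force: 0.0
clock: 24.5
position: [0.504, -0.2933, 0.0787]
ee_rot: [-0.0, 0.902, 0.433, -0.0]
contact_force: [-0.8, -0.1, 1.3]
width: 0.034
gripper_force: 0.0
roll -0.011 shift after roll [ 372.5 -483.8    9. ] tilt [-0.  0. -1.] q6 end 1.37 w 0.034 F [-0.8 -0.1  1.3] grip 0.0 pos [ 0.504  -0.2933  0.0787] t 24.5
```

View pics/t5c.png

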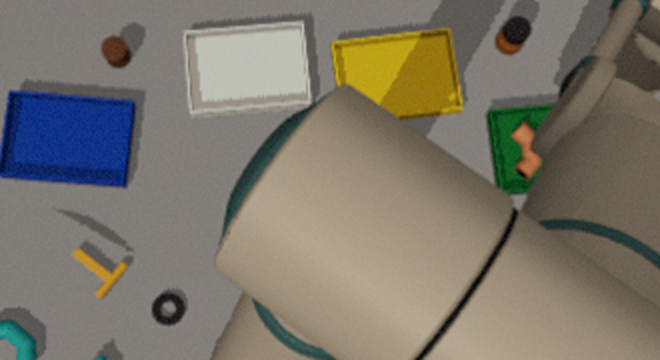

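```bash
python3 -m crank '{"translation":[[15,-20,0],[25,-32,0],[28,-36,0],[28,-36,0],[28,-36,0],[28,-36,0],[28,-36,0],[28,-36,0]],"roll":[0,0,0,0,0,0,0,0],"fingers":[0.4,0.4,0.4,0.4,0.4,0.4,0.4,0.4]}'
python3 -m crank '{"translation":[[28,-36,0],[28,-36,0],[28,-36,0],[28,-36,0],[28,-36,0],[20,-29,0],[0,0,0],[0,0,0]],"roll":[0,0,0,0,0,0,0,0],"fingers":[0.4,0.4,0.4,0.4,0.4,0.4,0.4,0.4]}'
python3 plan.py .3531 .2984 -.02 -.665 full
```

```text
clock: 25.35
position: [0.4226, 0.0377, 0.0791]
ee_rot: [0.0, 0.9, 0.436, 0.0]
contact_force: [0.6, 0.7, 0.0]
width: 0.0344
gripper_force: 0.0
clock: 26.15
position: [0.3583, 0.2916, 0.0789]
ee_rot: [0.0, 0.899, 0.437, -0.0]
contact_force: [0.1, 0.5, 0.6]
width: 0.0341
gripper_force: 0.0
roll -0.001 shift after roll [ 2.2 -8.3 98.9] tilt [-0.    -0.001 -1.   ] q6 end 1.37 w 0.0341 F [0.1 0.5 0.6] grip 0.0 pos [0.3583 0.2916 0.0789] t 26.15
```

```bash
python3 -m crank '{"translation":[[2,-8,20],[0,0,30],[0,0,25],[0,0,15],[0,0,9],[0,0,0],[0,0,0]],"roll":[0,0,0,0,0,0,0],"fingers":[0.4,0.4,0.4,0.4,0.4,0.4,0.4]}'
python3 -m crank '{"translation":[[0,0,8],[0,0,6],[0,0,0],[0,0,0]],"roll":[0,0,0,0],"fingers":[0.4,0.4,0.4,0.4]}'
python3 plan.py .3531 .2984 -.036 -.665 full
python3 - <<'E'
from h import *
cv2.imwrite("pics/w6.png",get_image("wrist"))
print(proj("wrist",[[.3531,.2984,.0065]]))
E
```

```text
clock: 26.85
position: [0.3545, 0.2975, -0.0196]
ee_rot: [-0.0, 0.9, 0.435, 0.0]
contact_force: [0.3, -1.0, -0.2]
width: 0.0341
gripper_force: 0.0
clock: 27.25
position: [0.3536, 0.2978, -0.0341]
ee_rot: [-0.0, 0.9, 0.435, -0.0]
contact_force: [0.9, 1.4, -0.2]
width: 0.034
gripper_force: 0.0
roll -0.005 shift after roll [ 0.2 -0.7  1.9] tilt [-0. -0. -1.] q6 end 1.37 w 0.034 F [ 0.9  1.4 -0.2] grip 0.0 pos [ 0.3536  0.2978 -0.0341] t 27.25
[[256.55056387 242.25425424]]
```

View pics/w6.png

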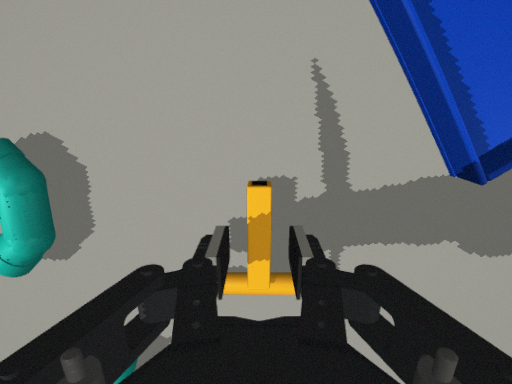

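```bash
python3 -m crank '{"translation":[[0,0,2],[0,0,2],[0,0,0],[0,0,0]],"roll":[0,0,0,0],"fingers":[0.32,0.32,0.32,0.32]}'
python3 -m crank '{"translation":[[0,0,2],[0,0,0],[0,0,0]],"roll":[0,0,0],"fingers":[0.32,0.32,0.32]}'
python3 -m crank '{"translation":[[0,0,0],[0,0,0],[0,0,0],[0,0,0],[0,0,0]],"roll":[0,0,0,0,0],"fingers":[0,0,0,0,0]}' 40
```

```text
clock: 27.7
position: [0.3537, 0.2978, -0.038]
ee_rot: [-0.0, 0.9, 0.435, -0.0]
contact_force: [0.2, 0.5, -0.6]
width: 0.0274
gripper_force: 0.0
clock: 28.0
position: [0.3538, 0.2979, -0.0383]
ee_rot: [-0.0, 0.9, 0.435, 0.0]
contact_force: [-3.0, -2.5, 18.0]
width: 0.0272
gripper_force: 8.8
clock: 28.5
position: [0.3552, 0.2988, -0.0376]
ee_rot: [-0.0, 0.9, 0.435, 0.002]
contact_force: [-1.8, -1.2, 21.2]
width: 0.0118
gripper_force: 45.5
```

```bash
python3 -m crank '{"translation":[[0,0,-3],[0,0,-10],[0,0,-30],[0,0,-30],[0,0,-30],[0,0,-10],[0,0,0],[0,0,0]],"roll":[0,0,0,0,0,0,0,0],"fingers":[0,0,0,0,0,0,0,0]}'
python3 plan.py .6104 -.1115 .073 .108 full
```

```text
clock: 29.3
position: [0.3528, 0.2972, 0.072]
ee_rot: [0.0, 0.9, 0.435, -0.001]
contact_force: [-0.6, -0.4, -2.5]
width: 0.012
gripper_force: 39.3
roll -0.778 shift after roll [-434.1  212.    -1. ] tilt [-0.002 -0.001 -1.   ] q6 end -0.29 w 0.012 F [-0.6 -0.4 -2.5] grip 39.3 pos [0.3528 0.2972 0.072 ] t 29.3
```

```bash
python3 -m crank '{"translation":[[0,0,0],[0,0,0],[0,0,0],[0,0,0],[0,0,0],[0,0,0],[-20,10,0],[-35,17,0]],"roll":[-0.13,-0.13,-0.13,-0.13,-0.13,-0.128,0,0],"fingers":[0,0,0,0,0,0,0,0]}'
python3 -m crank '{"translation":[[-40,20,0],[-40,20,0],[-40,20,0],[-40,20,0],[-40,20,0],[-40,20,0],[-40,20,0],[-40,20,0]],"roll":[0,0,0,0,0,0,0,0],"fingers":[0,0,0,0,0,0,0,0]}'
python3 -m crank '{"translation":[[-36,15,0],[-20,10,0],[0,0,0],[0,0,0]],"roll":[0,0,0,0],"fingers":[0,0,0,0]}'
python3 plan.py .6104 -.1115 -.0336 .108 full
```

```text
clock: 30.1
position: [0.3846, 0.2461, 0.0709]
ee_rot: [-0.001, 0.667, 0.745, -0.002]
contact_force: [1.3, -0.5, -1.5]
width: 0.0121
gripper_force: 39.2
clock: 30.9
position: [0.5792, -0.0563, 0.0704]
ee_rot: [-0.002, 0.668, 0.744, -0.001]
contact_force: [0.7, 0.1, -1.7]
width: 0.0121
gripper_force: 39.2
clock: 31.3
position: [0.6092, -0.1075, 0.0704]
ee_rot: [-0.003, 0.668, 0.744, -0.001]
contact_force: [-0.3, 0.3, -1.8]
width: 0.012
gripper_force: 39.3
roll -0.001 shift after roll [ -4.4   1.2 104. ] tilt [-0.005  0.002 -1.   ] q6 end -0.29 w 0.012 F [-0.3  0.3 -1.8] grip 39.3 pos [ 0.6092 -0.1075  0.0704] t 31.3
```

```bash
python3 -m crank '{"translation":[[-4,1,25],[0,0,30],[0,0,20],[0,0,14],[0,0,6],[0,0,3],[0,0,1],[0,0,0]],"roll":[0,0,0,0,0,0,0,0],"fingers":[0,0,0,0,0,0,0,0]}'
python3 -m crank '{"translation":[[0,0,2],[0,0,0],[0,0,0]],"roll":[0,0,0],"fingers":[0,0,0]}'
python3 -m crank '{"translation":[[0,0,1],[0,0,0],[0,0,0]],"roll":[0,0,0],"fingers":[0,0,0]}'
```

```text
clock: 32.1
position: [0.6131, -0.1118, -0.0252]
ee_rot: [0.001, 0.668, 0.744, 0.0]
contact_force: [0.7, -0.5, -1.4]
width: 0.0116
gripper_force: 39.3
clock: 32.4
position: [0.6125, -0.1118, -0.0277]
ee_rot: [0.0, 0.668, 0.744, 0.0]
contact_force: [0.0, -0.4, -0.9]
width: 0.0119
gripper_force: 39.3
clock: 32.7
position: [0.6123, -0.1117, -0.0291]
ee_rot: [-0.0, 0.668, 0.744, 0.0]
contact_force: [-0.3, -0.6, -1.8]
width: 0.0117
gripper_force: 39.3
```

```bash
python3 -m crank '{"translation":[[0,0,2],[0,0,0],[0,0,0]],"roll":[0,0,0],"fingers":[0,0,0]}'
python3 -m crank '{"translation":[[0,0,1],[0,0,0],[0,0,0]],"roll":[0,0,0],"fingers":[0,0,0]}'
python3 -m crank '{"translation":[[0,0,1],[0,0,0],[0,0,0]],"roll":[0,0,0],"fingers":[0,0,0]}'
```

```text
clock: 33.0
position: [0.6123, -0.1117, -0.0312]
ee_rot: [-0.0, 0.668, 0.744, -0.0]
contact_force: [-0.2, 0.7, -1.3]
width: 0.0118
gripper_force: 39.3
clock: 33.3
position: [0.6124, -0.1117, -0.032]
ee_rot: [-0.0, 0.668, 0.744, 0.0]
contact_force: [0.7, 0.2, -1.8]
width: 0.0122
gripper_force: 39.3
clock: 33.6
position: [0.6124, -0.1117, -0.033]
ee_rot: [-0.0, 0.668, 0.744, 0.0]
contact_force: [0.8, -0.1, -1.1]
width: 0.0117
gripper_force: 39.3
```

```bash
python3 -m crank '{"translation":[[0,0,1],[0,0,0],[0,0,0]],"roll":[0,0,0],"fingers":[0,0,0]}'
python3 -m crank '{"translation":[[0,0,0.5],[0,0,0],[0,0,0]],"roll":[0,0,0],"fingers":[0,0,0]}'
```

```text
clock: 33.9
position: [0.6125, -0.1117, -0.0335]
ee_rot: [0.0, 0.668, 0.744, 0.0]
contact_force: [-1.2, 1.0, 3.2]
width: 0.0119
gripper_force: 41.5
clock: 34.2
position: [0.6125, -0.1117, -0.0335]
ee_rot: [0.0, 0.668, 0.744, 0.0]
contact_force: [-2.3, 0.5, 5.7]
width: 0.012
gripper_force: 43.2
```

```bash
python3 -m crank '{"translation":[[0,0,-0.5],[0,0,0],[0,0,0],[0,0,0],[0,0,-20],[0,0,-30],[0,0,-40],[0,0,-20]],"roll":[0,0,0,0,0,0,0,0],"fingers":[0.25,0.4,0.4,0.4,0.4,0.5,0.7,0.7]}'
python3 plan.py .347 -.2925 .078 .108 full
```

```text
clock: 35.0
position: [0.6142, -0.1122, 0.0791]
ee_rot: [0.002, 0.668, 0.744, 0.001]
contact_force: [1.1, 0.2, 0.8]
width: 0.0599
gripper_force: 0.0
roll 0.0 shift after roll [-1.505e+02 -2.850e+02  1.000e-01] tilt [ 0.005 -0.001 -1.   ] q6 end -0.81 w 0.0599 F [1.1 0.2 0.8] grip 0.0 pos [ 0.6142 -0.1122  0.0791] t 35.0
```

```bash
python3 -m crank '{"translation":[[-10,-20,0],[-20,-38,0],[-22,-42,0],[-22,-42,0],[-22,-42,0],[-22,-42,0],[-20,-38,0],[-12,-20,0]],"roll":[0,0,0,0,0,0,0,0],"fingers":[0.7,0.7,0.7,0.7,0.7,0.7,0.7,0.7]}'
python3 -m crank '{"translation":[[0,0,0],[0,0,0]],"roll":[0,0],"fingers":[0.7,0.7]}'
python3 plan.py .347 -.2925 -.003 .108 full
python3 - <<'E'
from h import *
cv2.imwrite("pics/w7.png",get_image("wrist")); print(proj("wrist",[[.347,-.2925,.06]]))
E
```

```text
clock: 35.8
position: [0.3434, -0.2923, 0.0759]
ee_rot: [-0.0, 0.669, 0.744, -0.0]
contact_force: [1.2, -0.4, -0.4]
width: 0.0596
gripper_force: 0.0
clock: 36.0
position: [0.3463, -0.2916, 0.0761]
ee_rot: [0.0, 0.669, 0.744, 0.0]
contact_force: [-0.2, 0.1, 0.4]
width: 0.0597
gripper_force: 0.0
roll -0.002 shift after roll [-0.9  0.5 79.1] tilt [ 0.001  0.    -1.   ] q6 end -0.81 w 0.0597 F [-0.2  0.1  0.4] grip 0.0 pos [ 0.3463 -0.2916  0.0761] t 36.0
[[258.4271749  209.12632274]]
```

View pics/w7.png

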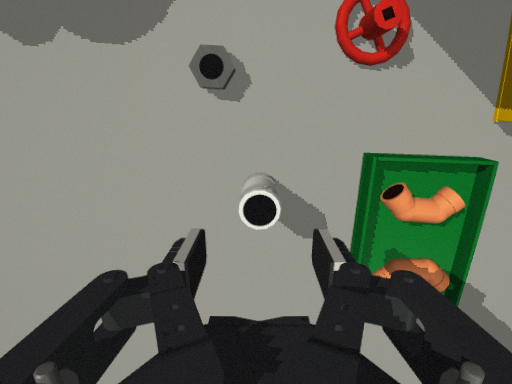

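```bash
python3 -m crank '{"translation":[[-1,0.5,20],[0,0,25],[0,0,20],[0,0,10],[0,0,4],[0,0,0],[0,0,0]],"roll":[0,0,0,0,0,0,0],"fingers":[0.7,0.7,0.7,0.7,0.7,0.7,0.7]}'
python3 -m crank '{"translation":[[0,0,0],[0,0,0],[0,0,0],[0,0,0],[0,0,0],[0,0,0]],"roll":[0,0,0,0,0,0],"fingers":[0.2,0.2,0.2,0.2,0.2,0.2]}' 50
python3 -m crank '{"translation":[[0,0,-3],[0,0,-12],[0,0,0]],"roll":[0,0,0],"fingers":[0.2,0.2,0.2]}'
```

```text
clock: 36.75
position: [0.3476, -0.2928, -0.0024]
ee_rot: [0.001, 0.668, 0.744, -0.0]
contact_force: [-0.4, -0.2, 0.5]
width: 0.06
gripper_force: 0.0
clock: 37.35
position: [0.3472, -0.2929, -0.0022]
ee_rot: [0.001, 0.668, 0.744, -0.0]
contact_force: [-0.7, 0.3, 6.4]
width: 0.0315
gripper_force: 49.4
clock: 37.65
position: [0.3473, -0.293, 0.0128]
ee_rot: [0.001, 0.668, 0.744, -0.0]
contact_force: [-0.2, 0.2, -1.9]
width: 0.0316
gripper_force: 49.9
```

```bash
python3 -m crank '{"translation":[[0,0,-20],[0,0,-30],[0,0,-20],[0,0,0],[0,0,0]],"roll":[0,0,0,0,0],"fingers":[0.2,0.2,0.2,0.2,0.2]}'
python3 plan.py .529 .3395 .083 .108 full
```

```text
clock: 38.15
position: [0.3465, -0.292, 0.0813]
ee_rot: [-0.0, 0.668, 0.744, 0.0]
contact_force: [0.3, 0.2, -2.2]
width: 0.031
gripper_force: 50.2
roll -0.0 shift after roll [608.2 249.5  -1.4] tilt [-0.  0. -1.] q6 end 0.46 w 0.031 F [ 0.3  0.2 -2.2] grip 50.2 pos [ 0.3465 -0.292   0.0813] t 38.15
```

```bash
python3 -m crank '{"translation":[[20,8,0],[30,12,0],[40,16,0],[40,17,0],[40,17,0],[40,17,0],[40,17,0],[40,16,0]],"roll":[0,0,0,0,0,0,0,0],"fingers":[0.2,0.2,0.2,0.2,0.2,0.2,0.2,0.2]}'
python3 -m crank '{"translation":[[40,16,0],[40,17,0],[40,17,0],[40,16,0],[40,16,0],[40,16,0],[40,16,0],[38,15,0]],"roll":[0,0,0,0,0,0,0,0],"fingers":[0.2,0.2,0.2,0.2,0.2,0.2,0.2,0.2]}'
python3 -m crank '{"translation":[[0,0,0],[0,0,0]],"roll":[0,0],"fingers":[0.2,0.2]}'
python3 plan.py .529 .3395 .0018 .108 full
```

```text
clock: 38.95
position: [0.4337, 0.0108, 0.0802]
ee_rot: [-0.001, 0.668, 0.744, -0.001]
contact_force: [1.2, 0.5, -2.2]
width: 0.0315
gripper_force: 50.1
clock: 39.75
position: [0.5277, 0.3402, 0.0791]
ee_rot: [-0.001, 0.668, 0.744, -0.002]
contact_force: [0.2, -0.3, -2.1]
width: 0.0314
gripper_force: 50.1
clock: 39.95
position: [0.5272, 0.3389, 0.0792]
ee_rot: [-0.001, 0.667, 0.745, -0.002]
contact_force: [0.5, -0.9, -2.4]
width: 0.0314
gripper_force: 50.3
roll 0.002 shift after roll [ 0.5  2.2 77.3] tilt [-0.004 -0.003 -1.   ] q6 end 0.46 w 0.0314 F [ 0.5 -0.9 -2.4] grip 50.3 pos [0.5272 0.3389 0.0792] t 39.95
```

```bash
python3 -m crank '{"translation":[[0.5,2,20],[0,0,25],[0,0,15],[0,0,8],[0,0,4],[0,0,2],[0,0,0]],"roll":[0,0,0,0,0,0,0],"fingers":[0.2,0.2,0.2,0.2,0.2,0.2,0.2]}'
python3 -m crank '{"translation":[[0,0,1],[0,0,0],[0,0,0]],"roll":[0,0,0],"fingers":[0.2,0.2,0.2]}'
python3 -m crank '{"translation":[[0,0,1],[0,0,0],[0,0,0]],"roll":[0,0,0],"fingers":[0.2,0.2,0.2]}'
```

```text
clock: 40.65
position: [0.5311, 0.3395, 0.0084]
ee_rot: [0.0, 0.668, 0.744, 0.0]
contact_force: [0.6, 0.2, -2.0]
width: 0.0313
gripper_force: 50.3
clock: 40.95
position: [0.531, 0.3398, 0.0075]
ee_rot: [0.0, 0.668, 0.744, 0.0]
contact_force: [-0.8, -0.2, -2.4]
width: 0.0315
gripper_force: 50.3
clock: 41.25
position: [0.5307, 0.3396, 0.006]
ee_rot: [-0.0, 0.668, 0.744, 0.0]
contact_force: [-0.4, 0.4, -1.7]
width: 0.0314
gripper_force: 50.3
```

```bash
python3 -m crank '{"translation":[[0,0,1.5],[0,0,1],[0,0,0],[0,0,0]],"roll":[0,0,0,0],"fingers":[0.2,0.2,0.2,0.2]}'
python3 -m crank '{"translation":[[0,0,1],[0,0,0],[0,0,0]],"roll":[0,0,0],"fingers":[0.2,0.2,0.2]}'
python3 -m crank '{"translation":[[0,0,1],[0,0,0],[0,0,0]],"roll":[0,0,0],"fingers":[0.2,0.2,0.2]}'
```

```text
clock: 41.65
position: [0.5307, 0.3396, 0.0034]
ee_rot: [-0.0, 0.668, 0.744, -0.0]
contact_force: [-0.4, 0.7, -1.4]
width: 0.0315
gripper_force: 50.3
clock: 41.95
position: [0.5307, 0.3396, 0.0025]
ee_rot: [-0.0, 0.668, 0.744, 0.0]
contact_force: [-0.4, 0.0, -3.3]
width: 0.0317
gripper_force: 50.3
clock: 42.25
position: [0.5309, 0.3398, 0.0019]
ee_rot: [0.0, 0.668, 0.744, 0.0]
contact_force: [-1.1, -0.3, 0.8]
width: 0.0313
gripper_force: 50.5
```

```bash
python3 -m crank '{"translation":[[0,0,0.5],[0,0,0],[0,0,0],[0,0,0],[0,0,0]],"roll":[0,0,0,0,0],"fingers":[0.2,0.2,0.45,0.6,0.6]}'
python3 -m crank '{"translation":[[0,0,0],[0,0,-15],[0,0,-25],[0,0,-30],[0,0,-15],[0,0,0]],"roll":[0,0,0,0,0,0],"fingers":[0.6,0.6,0.6,0.6,0.6,0.6]}'
python3 plan.py .426 -.1378 .083 .108 full
```

```text
clock: 42.75
position: [0.5308, 0.3396, 0.0008]
ee_rot: [0.0, 0.668, 0.744, 0.0]
contact_force: [0.0, 0.6, 0.4]
width: 0.051
gripper_force: 0.0
clock: 43.35
position: [0.5327, 0.3406, 0.0887]
ee_rot: [0.001, 0.668, 0.744, 0.003]
contact_force: [-0.7, 0.5, 0.3]
width: 0.0511
gripper_force: 0.0
roll 0.0 shift after roll [-464.1 -157.6    3.9] tilt [ 0.005  0.003 -1.   ] q6 end -0.42 w 0.0511 F [-0.7  0.5  0.3] grip 0.0 pos [0.5327 0.3406 0.0887] t 43.35
```

```bash
python3 -m crank '{"translation":[[-20,-7,0],[-38,-13,0],[-42,-14,0],[-42,-14,0],[-42,-14,0],[-42,-14,0],[-42,-14,0],[-42,-14,0]],"roll":[0,0,0,0,0,0,0,0],"fingers":[0.5,0.5,0.5,0.5,0.5,0.5,0.5,0.5]}'
python3 -m crank '{"translation":[[-42,-14,0],[-42,-14,0],[-42,-14,0],[-26,-10,0],[0,0,0],[0,0,0]],"roll":[0,0,0,0,0,0],"fingers":[0.5,0.5,0.5,0.5,0.5,0.5]}'
python3 plan.py .426 -.1378 -.022 .108 full
python3 - <<'E'
from h import *
im=get_image("wrist");cv2.imwrite("pics/w8.png",im); print(proj("wrist",[[.426,-.1378,.034]]),proj("wrist",[[.426,-.1378,.01]]))
im=get_image("top"); cv2.imwrite("pics/t8.png",im)
E
```

```text
clock: 44.15
position: [0.4593, 0.0188, 0.0849]
ee_rot: [-0.001, 0.668, 0.744, -0.001]
contact_force: [1.3, -0.6, -0.4]
width: 0.0425
gripper_force: 0.0
clock: 44.75
position: [0.4246, -0.1364, 0.085]
ee_rot: [-0.001, 0.669, 0.744, 0.0]
contact_force: [-0.3, -0.4, -0.0]
width: 0.0429
gripper_force: 0.0
roll -0.002 shift after roll [ -1.7   1.4 107. ] tilt [-0.002  0.002 -1.   ] q6 end -0.42 w 0.0429 F [-0.3 -0.4 -0. ] grip 0.0 pos [ 0.4246 -0.1364  0.085 ] t 44.75
[[259.60321012 196.36419236]] [[259.60492062 188.90043046]]
```

View pics/w8.png

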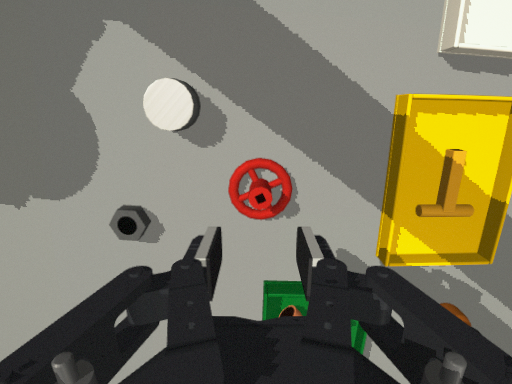

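```bash
python3 -m crank '{"translation":[[-1.5,1.5,25],[0,0,30],[0,0,25],[0,0,15],[0,0,7],[0,0,3],[0,0,0],[0,0,0]],"roll":[0,0,0,0,0,0,0,0],"fingers":[0.5,0.5,0.5,0.5,0.5,0.5,0.5,0.5]}'
python3 plan.py .426 -.1378 -.022 .108 full
```

```text
clock: 45.65
position: [0.4279, -0.1379, -0.0184]
ee_rot: [0.001, 0.668, 0.744, 0.0]
contact_force: [0.1, -0.6, 0.3]
width: 0.0428
gripper_force: 0.0
roll 0.001 shift after roll [ 0.3 -1.9  3.6] tilt [ 0.002 -0.001 -1.   ] q6 end -0.42 w 0.0428 F [ 0.1 -0.6  0.3] grip 0.0 pos [ 0.4279 -0.1379 -0.0184] t 45.65
```

```bash
python3 -m crank '{"translation":[[0,-1.5,2],[0,0,0],[0,0,0]],"roll":[0,0,0],"fingers":[0.5,0.5,0.5]}'
python3 -m crank '{"translation":[[0,0,0],[0,0,0],[0,0,0],[0,0,0],[0,0,0],[0,0,0]],"roll":[0,0,0,0,0,0],"fingers":[0.1,0.1,0.1,0.1,0.1,0.1]}' 50
python3 -m crank '{"translation":[[0,0,-3],[0,0,-12],[0,0,-25],[0,0,-30],[0,0,-20],[0,0,-10],[0,0,0],[0,0,0]],"roll":[0,0,0,0,0,0,0,0],"fingers":[0.1,0.1,0.1,0.1,0.1,0.1,0.1,0.1]}'
python3 plan.py .6249 .0955 .08 .108 full
```

```text
clock: 45.95
position: [0.4257, -0.1381, -0.0207]
ee_rot: [0.0, 0.668, 0.744, 0.0]
contact_force: [-0.4, 0.3, 0.0]
width: 0.0429
gripper_force: 0.0
clock: 46.55
position: [0.4258, -0.1381, -0.0207]
ee_rot: [0.0, 0.668, 0.744, 0.0]
contact_force: [-1.0, 0.4, 5.6]
width: 0.0197
gripper_force: 48.7
clock: 47.35
position: [0.4248, -0.1376, 0.0781]
ee_rot: [-0.001, 0.668, 0.744, -0.0]
contact_force: [0.2, 0.9, -1.3]
width: 0.0203
gripper_force: 49.0
roll -0.0 shift after roll [210.1 224.   -2. ] tilt [-0.002  0.001 -1.   ] q6 end 0.04 w 0.0203 F [ 0.2  0.9 -1.3] grip 49.0 pos [ 0.4248 -0.1376  0.0781] t 47.35
```

Held. Grasp at TCP −0.0207, so contact is expected at about −0.0167 in the tray.

```bash
python3 -m crank '{"translation":[[15,16,0],[25,27,0],[30,32,0],[30,32,0],[30,32,0],[30,32,0],[25,27,0],[15,16,0]],"roll":[0,0,0,0,0,0,0,0],"fingers":[0.1,0.1,0.1,0.1,0.1,0.1,0.1,0.1]}'
python3 -m crank '{"translation":[[10,10,0],[0,0,0],[0,0,0],[0,0,25],[0,0,25],[0,0,15],[0,0,0],[0,0,0]],"roll":[0,0,0,0,0,0,0,0],"fingers":[0.1,0.1,0.1,0.1,0.1,0.1,0.1,0.1]}'
python3 plan.py .6249 .0955 -.0167 .108 full
```

```text
clock: 48.15
position: [0.6176, 0.0865, 0.0765]
ee_rot: [-0.001, 0.667, 0.745, -0.001]
contact_force: [0.1, -0.8, -1.3]
width: 0.02
gripper_force: 49.2
clock: 48.95
position: [0.6251, 0.0939, 0.0143]
ee_rot: [-0.0, 0.668, 0.744, -0.0]
contact_force: [-0.4, -0.5, -1.3]
width: 0.0199
gripper_force: 49.2
roll -0.001 shift after roll [ 1.6  0.  31. ] tilt [-0.001 -0.    -1.   ] q6 end 0.04 w 0.0199 F [-0.4 -0.5 -1.3] grip 49.2 pos [0.6251 0.0939 0.0143] t 48.95
```

```bash
python3 -m crank '{"translation":[[1.5,0,12],[0,0,8],[0,0,5],[0,0,2],[0,0,0],[0,0,0]],"roll":[0,0,0,0,0,0],"fingers":[0.1,0.1,0.1,0.1,0.1,0.1]}'
python3 -m crank '{"translation":[[0,0,1],[0,0,0],[0,0,0]],"roll":[0,0,0],"fingers":[0.1,0.1,0.1]}'
python3 -m crank '{"translation":[[0,0,1],[0,0,0],[0,0,0]],"roll":[0,0,0],"fingers":[0.1,0.1,0.1]}'
```

```text
clock: 49.55
position: [0.6257, 0.0965, -0.0129]
ee_rot: [0.0, 0.668, 0.744, 0.0]
contact_force: [-0.5, 0.7, -1.3]
width: 0.0198
gripper_force: 49.2
clock: 49.85
position: [0.6256, 0.0965, -0.0138]
ee_rot: [0.0, 0.668, 0.744, 0.0]
contact_force: [-0.5, 0.5, -1.4]
width: 0.0201
gripper_force: 49.2
clock: 50.15
position: [0.6255, 0.0965, -0.015]
ee_rot: [-0.0, 0.668, 0.744, 0.0]
contact_force: [0.0, -0.4, -2.4]
width: 0.0203
gripper_force: 49.2
```

```bash
python3 -m crank '{"translation":[[0,0,1],[0,0,0],[0,0,0]],"roll":[0,0,0],"fingers":[0.1,0.1,0.1]}'
python3 -m crank '{"translation":[[0,0,1],[0,0,0],[0,0,0]],"roll":[0,0,0],"fingers":[0.1,0.1,0.1]}'
```

```text
clock: 50.45
position: [0.6255, 0.0964, -0.0161]
ee_rot: [-0.0, 0.668, 0.744, 0.0]
contact_force: [0.1, 0.1, -0.8]
width: 0.0201
gripper_force: 49.2
clock: 50.75
position: [0.6257, 0.0965, -0.0166]
ee_rot: [0.0, 0.668, 0.744, 0.0]
contact_force: [-0.3, -0.2, 1.5]
width: 0.0197
gripper_force: 49.5
```

```bash
python3 -m crank '{"translation":[[0,0,0],[0,0,0],[0,0,0],[0,0,0],[0,0,-15],[0,0,-25],[0,0,-30],[0,0,-30]],"roll":[0,0,0,0,0,0,0,0],"fingers":[0.3,0.45,0.45,0.45,0.45,0.45,0.45,0.45]}'
python3 -m crank '{"translation":[[0,-30,-30],[0,-40,-20],[0,-40,0],[0,-40,0],[0,-40,0],[0,-30,0],[0,0,0],[0,0,0]],"roll":[0,0,0,0,0,0,0,0],"fingers":[0.45,0.45,0.45,0.45,0.45,0.45,0.45,0.45]}'
python3 - <<'E'
from h import *
im=get_image("side");cv2.imwrite("pics/s9.png",cv2.resize(im[100:330,170:420],None,fx=2.6,fy=2.6,interpolation=cv2.INTER_CUBIC))
cv2.imwrite("pics/t9.png",cv2.resize(get_image("top")[90:250,90:430],None,fx=2.3,fy=2.3,interpolation=cv2.INTER_CUBIC))
E
```

```text
clock: 51.55
position: [0.6252, 0.0964, 0.0837]
ee_rot: [-0.0, 0.668, 0.744, -0.0]
contact_force: [-0.7, 0.6, -0.4]
width: 0.0386
gripper_force: 0.0
clock: 52.35
position: [0.4071, 0.0727, 0.1335]
ee_rot: [0.001, 0.668, 0.744, 0.001]
contact_force: [0.2, -0.4, 0.6]
width: 0.0385
gripper_force: 0.0
```

View pics/s9.png

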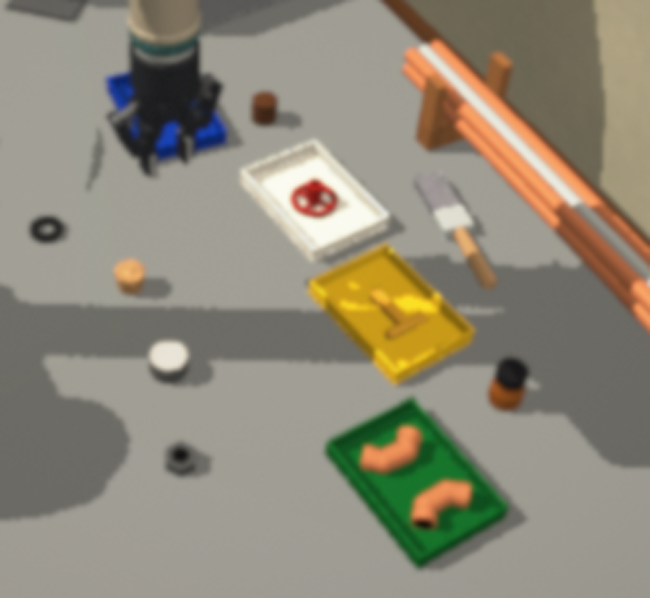

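View pics/t9.png

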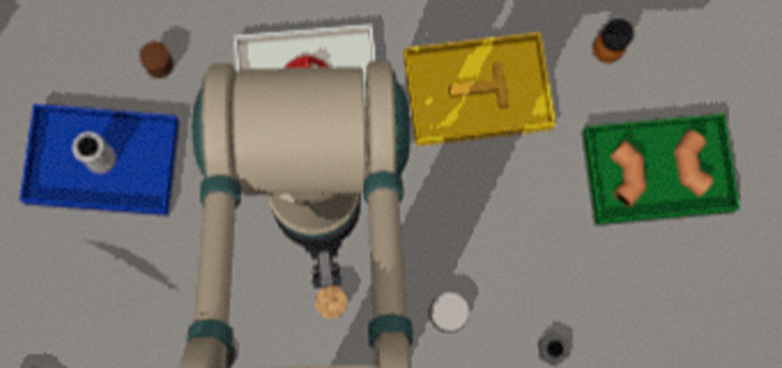

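The side and top views show every part on its tray floor: nipple upright in blue at (93,150), key in yellow at (480,88), and both elbows clear of each other in green at (630,172) and (692,163). The wheel is in white at (313,198 in the side view) and the jar is untouched.

```bash
python3 -c "from rig import manip;print(manip.sign_off())"
```

```text
the job is handed in; nothing more can be done
None
```

The job is handed in at about 52 s: both copper elbows, the brass key, the nipple and the valve wheel were set down gently and released in their trays, in the order asked, and the final views show them clear of the walls and the jar untouched.

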